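# Turn the pot-stand tile over against the leaning rest

## Robot

A 6-joint arm with a two-finger parallel gripper is mounted at the origin on the work surface. World frame = base frame: x ahead of the robot, y to its left, z up, the work surface at z = 0. Lengths are in m, angles in degrees, forces in N, time in s.
With the tool pointing down it reaches from about 0.35 to 0.875 m from the base axis. Payload 4.2 kg.
Tool frame: the origin (TCP) lies where the fingers leave the gripper's body, on its centre line; the fingertips stand 70 mm ahead of it and the grasp point (between the pads) lies 51 mm ahead of it; z points along the fingers, y is the direction in which the jaws open and shut (so a half turn about z gives the same grasp; the last joint's range is limited). The gripper opens to 87 mm and grips with 3 to 60 N. Pads are 19 mm wide; open, the fingers measure 117 mm over their backs; the gripper's body (75 mm by 190 mm) begins 51 mm behind the grasp point.
Start: joints at [81.28, 22.042, 0.453, 0, -68.411, -14.817], TCP at [0.25, 0.573, 0.292] pointing down, gripper open.
Joint ranges: [-179.83, 179.83], [-69.29, 118.12], [-61.27, 80.66], [-181.25, 117.63], [-171.15, -9.14], [-177.46, 177.46]. Speed limits (degrees/s): [159.86, 159.86, 180, 180, 180, 180].

## Interface

Orientations are given as a 3x3 rotation matrix whose columns are the frame's x, y, z axes.
In Python, from station import sense, capture, camera_model, finish_job gives the robot as it stands.
- The arm moves only by the shell command python3 -m inch 'ROWS'. ROWS is JSON, a list of rows, each an object with "hand": the closure, from 0 (fully open) to 1 (shut); "slide": the shift along the world's x, y, z in cm, a list of three; "yaw": the turn about the world's z in rad. A call has 1 to 10 rows; each row is the pose to reach, as a shift and turn from the pose commanded when the call began; what a row does not reach only later rows make up. A row lasts 1/8 s, in which the tool goes at most 62.5 mm and 10.7 degrees, less where a joint would pass 70% of its speed; a pose out of reach is approached as far as the arm can. A call with a gripper value outside its range is refused whole. The fingers move at their own pace and stop on an object; the grip force is fixed at half the most. Time passes only in rows, so rows that repeat a pose let the fingers close. It gives the time, the measured TCP pose, the force and the opening at its end, in the units of the state.
- sense(): the state, without advancing time (a new reading comes with each control period).
- capture(name): name is "side" or "top" or "wrist"; returns the picture (384x512x3 uint8, blue, green, red); there is no depth.
- camera_model(name): a dict with "mtx" (3x3 intrinsics, pixels), "k1" (the pictures are not rectified: a ray, as slopes to the right and down, at radius r is drawn at 1 + k1 r^2 times it, then the intrinsics apply), "xyz" and "orientation" of the camera in the world; the wrist camera has in their place "tool_from_camera" (4x4, takes a point from camera to tool coordinates, whose origin is the TCP and whose axes are the flange's). Camera axes: x right, y up, looking along -z (the intrinsics and any distortion apply to the point x, -y, -z); pixel columns grow to the right and rows downward; lengths in m; the calibration is good to about 2 mm. A picture is of the moment at which its call begins: read the wrist's pose just before it. camera_model takes no time and is no camera call.
- finish_job(): hands the job in, once; it reports no verdict.
The state is a dict: "time_s": time; "joints": joint angles; "joint_velocities": joint speeds; "effort": joint torques, N m; "tcp_pos": TCP position; "ee_rot": TCP orientation; "wrist_force": force on the tool from outside, world axes, zero at the start; "moment": the same for the moment, N m; "gripper_width": opening from 0.0 (shut) to 1.0 (fully open).
Only numpy, scipy, OpenCV 4.12 (cv2) and the standard library are available. Lean on these libraries where they do the work, as an engineer would, in place of code of your own. Each camera call takes 0.05 s, during which the arm holds its last target. There are 200 camera calls.

## Task

The pot-stand tile has been left lying on its glazed face: turn it over so that it lies flat on the counter on its cork feet, ready for a hot pan. It is too wide to grip where it lies, so push it up against the sloping steel rest until it stands leaning there, then take it by its raised edge and bring it over towards the open counter. Lower it gently all the way, without letting it topple or slap down, and leave the other things where they stand.

Things in the scene. Friction and masses are not known exactly. Their poses are not given: they have to be found in the camera images.
- tile: glazed ceramic pot-stand tile: flat slab 130 (x) x 110 (y) x 12 mm, its two x ends rounded (bull-nosed), 0.3 to 0.5 kg. Origin: centre of the smooth glazed face; z points out of the corked back: up at the start (glazed face down), down once it stands on its feet, origin then 16 mm above the counter. Starts with its centre 130 to 200 mm in front of the rest, x within 0.35 rad of square to it
- tile_back (a point): centre of the tile's corked back, 12 mm from the glazed face (point axes as the tile's). Around it four cork feet, 16 mm across and 4 mm high, centred at x +-45 mm and y +-38 mm; the middle of each edge is free of feet. The tile slides on the counter at a friction of 0.5 to 0.7
- rest: low leaning rest, fixed: a polished slippery stainless plate 200 mm long, 12 mm thick, leaning back at 60 degrees to the counter, with two pine brackets behind; 70 mm deep in all. Origin: middle of the foot line of its sloping face, on the counter. x is level, square to the face, pointing from the open counter into the rest (the face rises towards +x); y along the foot line; z up
- rest_edge (a point): middle of the upper edge of the rest's face, 40 mm behind its foot, 70 mm up. A tile pushed squarely at its near end, low on the counter, along the rest's +x climbs the face (the push peaks at 5 to 20 N at the start, then falls to 1 to 4 N) until it lies flat on it at 60 degrees, standing on that near end, its upper 49 mm above this edge, free behind; let go, it stays leaning
- squeezer: yellow plastic citrus squeezer, 96 mm across with a small tab, 68 mm high; origin at the centre of its underside, z up. Bystander standing behind the rest
- cruet: empty glass cruet with cork stopper, 74 mm across, 152 mm high; origin at the centre of its underside, z up. Bystander
- mill: dark wooden pepper mill, 56 mm across, 147 mm high; origin at the centre of its underside, z up. Bystander
- tumbler: empty glass tumbler, 72 mm across, 90 mm high; origin at the centre of its underside, z up. Bystander
- jar: amber glass jar with steel cap, 72 mm across, 100 mm high; origin at the centre of its underside, z up. Bystander
- bowl: small terracotta bowl, 110 mm across, 50 mm high; origin at the centre of its underside, z up. Bystander
- spatula: steel spatula lying flat on the counter, handle to its -x; origin under its middle. Bystander
Things that resemble listed ones, but are neither listed nor needed, are in the scene too. Of the things like the tile, leave any that is orange; of the rest the larger one is meant.

How it is judged:
By the outcome, as a careful person would: the job done as asked, in the order asked, and still so for the second after the job is handed in, with the robot touching nothing.
It also fails if it takes over 64 s, if anything falls off the work surface, if the arm or the gripper's body presses on something with over 40 N, if the wrist force passes 120 N, or if a joint passes its speed limit or range.

## Working session

There is one attempt and no reset: what is moved stays moved. The work goes in short steps, Python scripts to look and compute and a shell command to move; the robot and the scene stay as the last step left them, time stands still between calls to the robot, and variables do not carry over. Pictures are saved under pics/ and viewed, about 8 in all and at most 12, crops included, and the job is handed in when it is done.

```bash
mkdir -p pics; ls; cat > h.py <<'E'
import numpy as np, cv2
from station import sense, capture, camera_model
def cam(name, st=None):
    m=camera_model(name); K=np.array(m["mtx"])
    if "xyz" in m: return K,m["k1"],np.array(m["orientation"]),np.array(m["xyz"])
    T=np.array(m["tool_from_camera"]); st=st or sense(); R=np.array(st["ee_rot"])
    return K,m["k1"],R@T[:3,:3],R@T[:3,3]+np.array(st["tcp_pos"])
def ray(c,uv):
    K,k1,R,p=c
    uv=np.atleast_2d(np.float64(uv)); s=cv2.undistortPoints(uv.reshape(-1,1,2),K,np.array([k1,0,0,0.]),None).reshape(-1,2)
    d=np.c_[s[:,0],-s[:,1],-np.ones(len(s))]@R.T
    return p,d
def plane(c,uv,z):
    p,d=ray(c,uv); return p+d*((z-p[2])/d[:,2])[:,None]
def proj(c,X):
    K,k1,R,p=c; q=(np.atleast_2d(X)-p)@R; s=q[:,:2]/-q[:,2:]; s[:,1]*=-1
    s=s*(1+k1*(s**2).sum(1,keepdims=True)); return s@K[:2,:2].T+K[:2,2]
E
python3 - <<'E'
from h import *
s=sense(); print(s)
a=capture("top");b=capture("side")
cv2.imwrite("pics/top0.png",a);cv2.imwrite("pics/side0.png",b)
cv2.imwrite("pics/v1.png",cv2.resize(a,(800,600),interpolation=cv2.INTER_CUBIC))
cv2.imwrite("pics/v2.png",cv2.resize(b,(800,600),interpolation=cv2.INTER_CUBIC))
for n in("top","side"):print(camera_model(n))
E
```

```text
pics
{'time_s': 0.0, 'joints': array([ 8.12788847e+01,  2.20899131e+01,  3.78792560e-01, -2.92454812e-02,
       -6.84073376e+01, -1.48159266e+01]), 'joint_velocities': array([-0.00149195, -0.01185156, -0.05257688,  0.04068408, -0.04252198,
       -0.0167625 ]), 'effort': array([-9.69977082e-04, -3.90668106e+01,  1.87400204e+01,  4.22014430e+00,
        1.08654777e-02, -1.96083506e-04]), 'tcp_pos': array([0.24939181, 0.57260143, 0.29116094]), 'ee_rot': array([[ 9.16726893e-01, -3.99513694e-01, -7.82597758e-04],
       [-3.99514455e-01, -9.16724775e-01, -1.97157084e-03],
       [ 7.02427966e-05,  2.12005113e-03, -9.99997750e-01]]), 'wrist_force': array([-0.01088228, -0.86695567, -0.07454725]), 'moment': array([ 0.0055002 , -0.01700797, -0.01144285]), 'gripper_width': 1.0031599177606085}
{'mtx': array([[460.09581503,   0.        , 254.21805322],
       [  0.        , 460.09581503, 194.32036277],
       [  0.        ,   0.        ,   1.        ]]), 'k1': -0.08551375374446048, 'xyz': array([4.66951044e-01, 1.44554503e-03, 1.73895331e+00]), 'orientation': array([[ 1.34838600e-05,  9.98193955e-01, -6.00735196e-02],
       [-9.99840474e-01, -1.05953523e-03, -1.78298754e-02],
       [-1.78613239e-02,  6.00641767e-02,  9.98034703e-01]])}
{'mtx': array([[427.02704588,   0.        , 258.11817922],
       [  0.        , 427.02704588, 186.81831233],
       [  0.        ,   0.        ,   1.        ]]), 'k1': -0.05974977302177851, 'xyz': array([ 0.00197916, -0.72708005,  0.92608872]), 'orientation': array([[ 7.90314008e-01,  4.13434058e-01, -4.52190279e-01],
       [-6.12701714e-01,  5.34021474e-01, -5.82595635e-01],
       [ 6.14441740e-04,  7.37491251e-01,  6.75356408e-01]])}
```

View pics/v1.png

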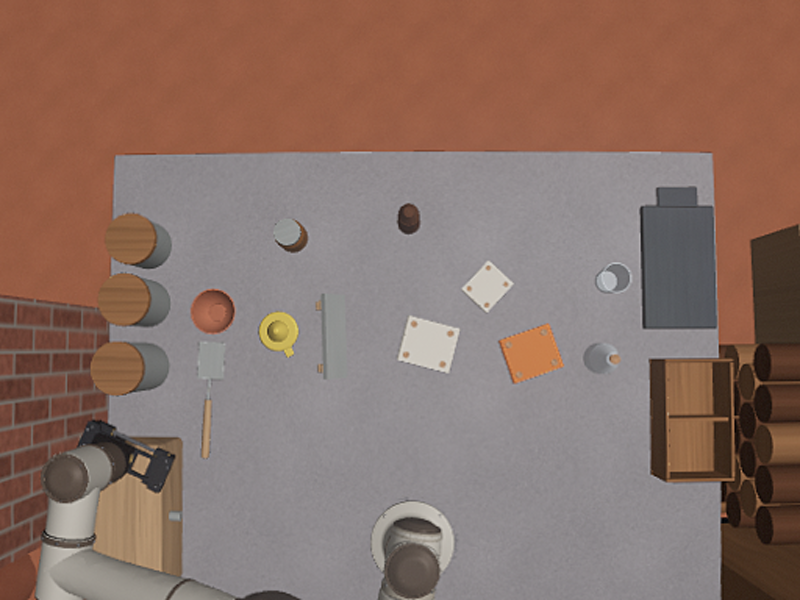

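View pics/v2.png

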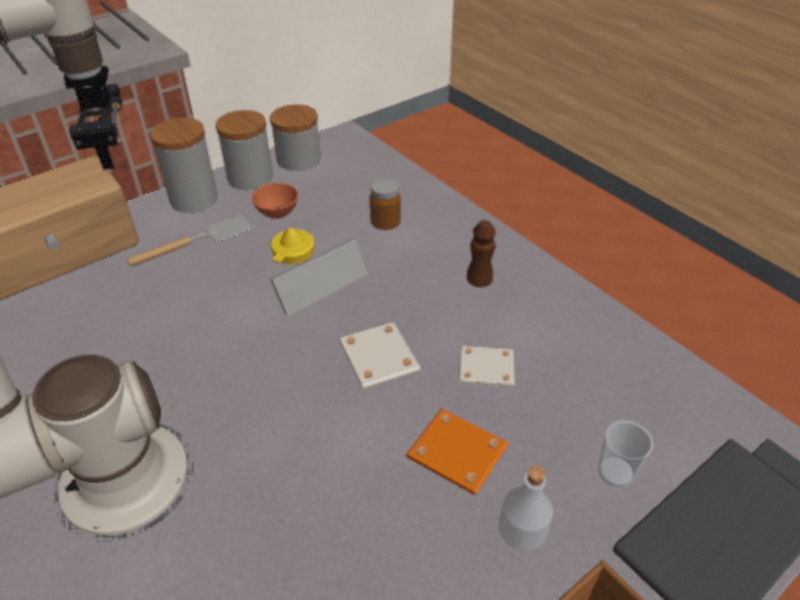

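Top view (800x600): the larger white tile with four feet is at about (429,344). The rest plate is at (333,336), with its face towards image right (world −y). The orange tile (531,353) and the small white tile (487,287) are decoys. Next I measure the tile and the rest.

```bash
python3 - <<'E'
from h import *
a=cv2.imread("pics/top0.png"); c=cam("top")
hsv=cv2.cvtColor(a,cv2.COLOR_BGR2HSV)
print(a[220,275],a[215,213],a[210,300])
m=((a.min(2)>175)).astype(np.uint8)
roi=np.zeros_like(m); roi[195:245,245:305]=1
cs,_=cv2.findContours(m*roi,cv2.RETR_EXTERNAL,cv2.CHAIN_APPROX_NONE)
k=max(cs,key=cv2.contourArea); P=plane(c,k.reshape(-1,2),.012)[:,:2]
r=cv2.minAreaRect((P*1000).astype(np.float32)); print("tile mm",r); print(cv2.boxPoints(r))
# rest crop
cv2.imwrite("pics/v3.png",np.hstack([cv2.resize(a[180:250,195:310],None,fx=6,fy=6,interpolation=cv2.INTER_CUBIC)]))
b=cv2.imread("pics/side0.png")
cv2.imwrite("pics/v4.png",cv2.resize(b[145:255,165:275],None,fx=5.4,fy=5.4,interpolation=cv2.INTER_CUBIC))
E
```

```text
[189 198 203] [145 146 145] [149 147 151]
tile mm ((474.43157958984375, -42.241798400878906), (124.48036193847656, 108.94719696044922), 75.73343658447266)
[[ 406.2999     -89.13835  ]
 [ 511.88715   -115.98659  ]
 [ 542.56323      4.6547546]
 [ 436.976       31.50299  ]]
```

View pics/v3.png

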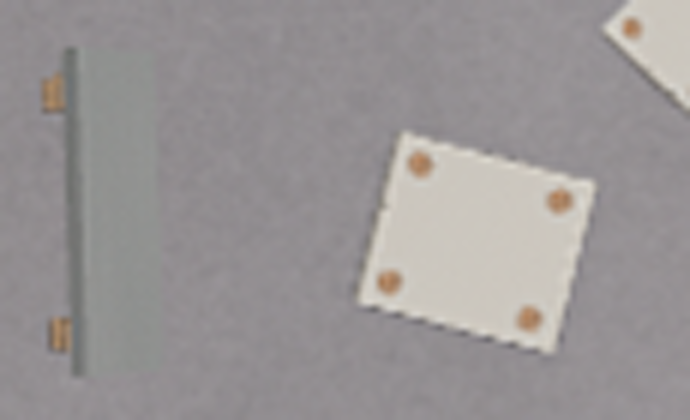

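View pics/v4.png

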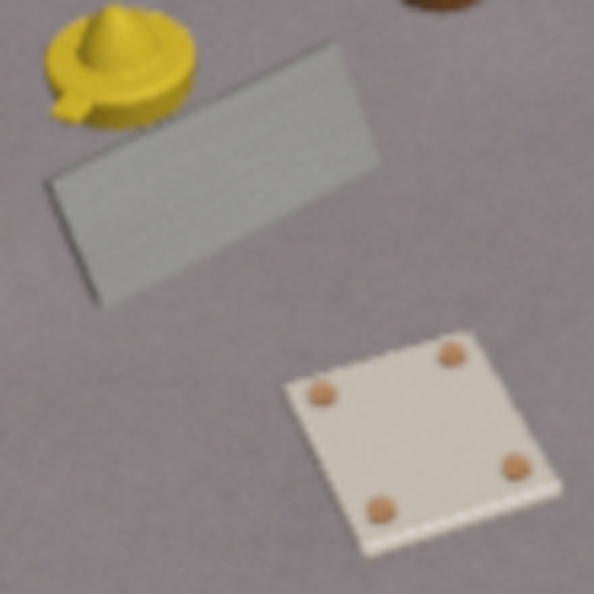

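Crops: the side view shows the rest's face with foot corners at (101,306) and (381,160), and top corners at (52,183) and (336,42). The top view shows the tile's feet at (419,164), (560,200), (389,282) and (529,318).

```bash
python3 - <<'E'
from h import *
c=cam("side"); f=lambda P,s,o:(np.array(P)+.5)/s-.5+np.array(o)
F=plane(c,f([(101,306),(381,160)],5.4,(165,145)),0); U=plane(c,f([(52,183),(336,42)],5.4,(165,145)),.07)
print("side foot",F*1000,"top",U*1000)
t=cam("top"); U2=plane(t,f([(77,48),(84,375)],6,(195,180)),.07);F2=plane(t,f([(157,50),(160,372)],6,(195,180)),0); print("top: edge",U2*1000,"foot",F2*1000)
for G in(F,U,U2,F2):
    d=G[1]-G[0]; print("dir deg",np.degrees(np.arctan2(d[1],d[0])), np.linalg.norm(d))
Q=plane(t,f([(419,164),(560,200),(389,282),(529,318)],6,(195,180)),.016); print("feet",Q*1000,Q.mean(0))
Q=plane(c,f([(452,354),(516,467),(320,393),(380,510)],5.4,(165,145)),.016); print("feet side",Q*1000,Q.mean(0))
E
```

```text
side foot [[397.88013732 161.4737572    0.        ]
 [599.69653787 167.39283114   0.        ]] top [[396.51335581 197.20230155  70.        ]
 [596.3531911  205.16336505  70.        ]]
top: edge [[592.20874972 202.0064612   70.        ]
 [394.14202878 196.69976026  70.        ]] foot [[596.11485473 159.60719094   0.        ]
 [393.0808454  156.93676206   0.        ]]
dir deg 1.6799465441960184 0.20190318216195624
dir deg 2.2812982777023993 0.1999983457467962
dir deg -178.4652704724037 0.19813779805915585
dir deg -179.24645391694068 0.20305157014408712
feet [[523.36110833  -5.9732991   16.        ]
 [500.84173702 -93.8407455   16.        ]
 [449.84577076  12.79293203  16.        ]
 [427.46071003 -74.29578884  16.        ]] [ 0.47537733 -0.04032923  0.016     ]
feet side [[525.1609896   -5.40129952  16.        ]
 [502.00293947 -92.41796127  16.        ]
 [450.80605737  14.73375675  16.        ]
 [428.31168058 -72.76759739  16.        ]] [ 0.47657042 -0.03896328  0.016     ]
```

```bash
R='{"hand":0.4,"slide":[22.6,-72.3,-5],"yaw":-1.13}'; python3 -m inch '[{"hand":0.4,"slide":[22.6,-72.3,-5],"yaw":-1.13},{"hand":0.4,"slide":[22.6,-72.3,-5],"yaw":-1.13},{"hand":0.4,"slide":[22.6,-72.3,-5],"yaw":-1.13},{"hand":0.4,"slide":[22.6,-72.3,-5],"yaw":-1.13},{"hand":0.4,"slide":[22.6,-72.3,-5],"yaw":-1.13},{"hand":0.4,"slide":[22.6,-72.3,-5],"yaw":-1.13},{"hand":0.4,"slide":[22.6,-72.3,-5],"yaw":-1.13},{"hand":0.4,"slide":[22.6,-72.3,-5],"yaw":-1.13},{"hand":0.4,"slide":[22.6,-72.3,-5],"yaw":-1.13},{"hand":0.4,"slide":[22.6,-72.3,-5],"yaw":-1.13}]'; python3 -c "
from station import sense;print(sense()['joints'],sense()['ee_rot'])"
```

```text
time_s: 1.35
tcp_pos: [0.4357, -0.0242, 0.251]
ee_rot: [[0.03, -1.0, 0.0], [-1.0, -0.03, 0.0], [-0.0, -0.001, -1.0]]
wrist_force: [1.9, 1.4, 0.2]
gripper_width: 0.6
[ 1.82927561e+01  5.65597890e+00 -2.81922637e+01 -3.30961358e-03
 -5.61210278e+01 -1.65508018e+01] [[ 3.03660325e-02 -9.99538724e-01  4.94178319e-04]
 [-9.99538826e-01 -3.03659299e-02  2.13873361e-04]
 [-1.98768522e-04 -5.00444902e-04 -9.99999855e-01]]
```

```bash
python3 -m inch '[{"hand":0.4,"slide":[3.6,-11.0,-6],"yaw":0},{"hand":0.4,"slide":[3.6,-11.0,-6],"yaw":0},{"hand":0.4,"slide":[3.6,-11.0,-6],"yaw":0},{"hand":0.4,"slide":[3.6,-11.0,-6],"yaw":0}]'
```

```text
time_s: 1.85
tcp_pos: [0.4714, -0.1325, 0.1907]
ee_rot: [[0.029, -1.0, -0.001], [-1.0, -0.029, -0.0], [-0.0, 0.001, -1.0]]
wrist_force: [0.1, 0.6, 1.1]
gripper_width: 0.6
```

```bash
python3 -m inch '[{"hand":0.4,"slide":[0.6,-2.0,-5],"yaw":0},{"hand":0.4,"slide":[0.6,-2.0,-9],"yaw":0},{"hand":0.4,"slide":[0.6,-2.0,-11.6],"yaw":0},{"hand":0.4,"slide":[0.6,-2.0,-11.6],"yaw":0},{"hand":0.4,"slide":[0.6,-2.0,-11.6],"yaw":0}]'
python3 -c "
from h import *
cv2.imwrite('pics/v5.png',cv2.resize(capture('side')[100:300,150:400],None,fx=3,fy=3,interpolation=cv2.INTER_CUBIC))"
```

```text
time_s: 2.48
tcp_pos: [0.4788, -0.1513, 0.0767]
ee_rot: [[0.032, -0.999, 0.003], [-0.999, -0.032, -0.0], [0.0, -0.003, -1.0]]
wrist_force: [-0.2, 0.1, 0.4]
gripper_width: 0.6
```

View pics/v5.png

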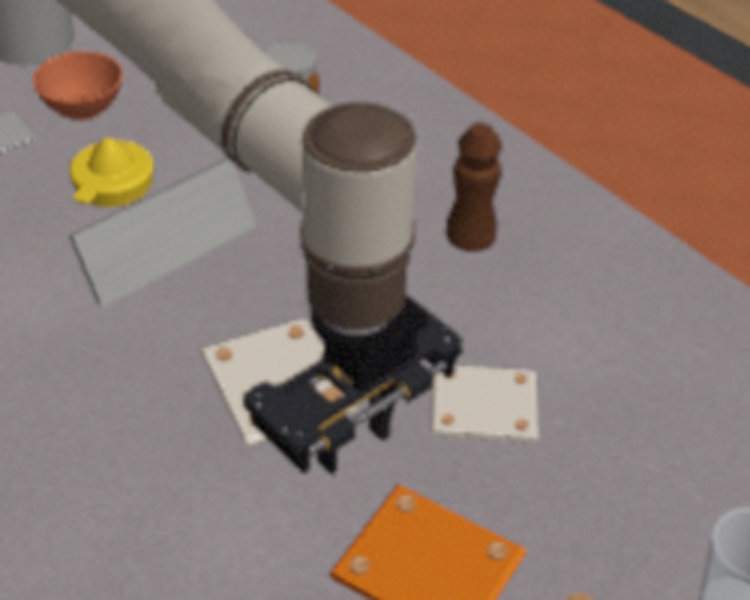

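```bash
python3 -m inch '[{"hand":0.4,"slide":[0,0.8,-0.3],"yaw":0},{"hand":0.4,"slide":[0,2.4,-0.3],"yaw":0},{"hand":0.4,"slide":[0,4.2,-0.3],"yaw":0},{"hand":0.4,"slide":[0,6,-0.3],"yaw":0},{"hand":0.4,"slide":[0,8,-0.3],"yaw":0},{"hand":0.4,"slide":[0,10,-0.3],"yaw":0},{"hand":0.4,"slide":[0,12,-0.3],"yaw":0},{"hand":0.4,"slide":[0,14,-0.3],"yaw":0},{"hand":0.4,"slide":[0,15.5,-0.3],"yaw":0},{"hand":0.4,"slide":[0,16.2,-0.3],"yaw":0}]'
python3 -c "
from h import *
a=capture('top');cv2.imwrite('pics/top1.png',a)
cv2.imwrite('pics/v6.png',cv2.resize(np.hstack([a[170:260,190:310],capture('side')[120:210,150:270]]),None,fx=3.2,fy=3.2,interpolation=cv2.INTER_CUBIC))"
```

```text
time_s: 3.78
tcp_pos: [0.4774, 0.0105, 0.0723]
ee_rot: [[0.031, -1.0, -0.0], [-1.0, -0.031, -0.0], [0.0, 0.0, -1.0]]
wrist_force: [0.2, -5.7, 3.2]
gripper_width: 0.597
```

View pics/v6.png

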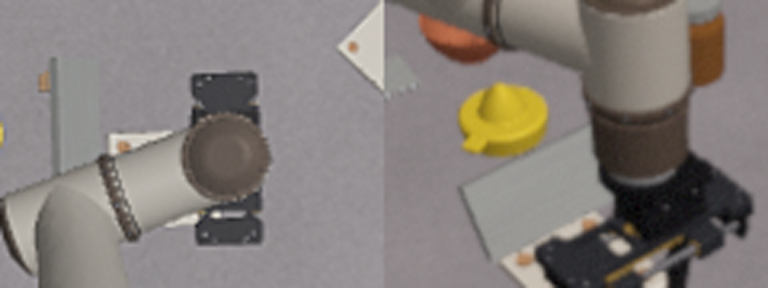

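```bash
python3 -m inch '[{"hand":0.4,"slide":[0,0.8,0.1],"yaw":0},{"hand":0.4,"slide":[0,1.6,0.1],"yaw":0},{"hand":0.4,"slide":[0,2.4,0.1],"yaw":0}]'; python3 -m inch '[{"hand":0.4,"slide":[-0.1,0.8,0],"yaw":0},{"hand":0.4,"slide":[-0.1,1.8,0],"yaw":0},{"hand":0.4,"slide":[-0.1,2.8,0],"yaw":0},{"hand":0.4,"slide":[-0.1,4,0],"yaw":0}]'
```

```text
time_s: 4.25
tcp_pos: [0.4759, 0.0324, 0.0723]
ee_rot: [[0.029, -1.0, -0.005], [-1.0, -0.029, -0.003], [0.003, 0.005, -1.0]]
wrist_force: [-0.5, -8.1, -2.8]
gripper_width: 0.598
time_s: 4.75
tcp_pos: [0.4764, 0.0741, 0.0728]
ee_rot: [[0.029, -1.0, -0.001], [-1.0, -0.029, -0.0], [0.0, 0.001, -1.0]]
wrist_force: [-0.7, -3.6, -2.3]
gripper_width: 0.601
```

```bash
python3 -m inch '[{"hand":0.4,"slide":[-0.1,1.2,0],"yaw":0},{"hand":0.4,"slide":[-0.1,2.4,0],"yaw":0},{"hand":0.4,"slide":[-0.2,3.6,0],"yaw":0},{"hand":0.4,"slide":[-0.2,4.8,0],"yaw":0},{"hand":0.4,"slide":[-0.2,5.4,0],"yaw":0},{"hand":0.4,"slide":[-0.2,5.8,0],"yaw":0}]'; python3 -c "
from h import *
cv2.imwrite('pics/v7.png',cv2.resize(np.hstack([capture('top')[170:260,190:310],capture('side')[100:190,140:260]]),None,fx=3.2,fy=3.2,interpolation=cv2.INTER_CUBIC))"
```

```text
time_s: 5.5
tcp_pos: [0.4745, 0.1321, 0.073]
ee_rot: [[0.03, -1.0, -0.0], [-1.0, -0.03, -0.0], [0.0, 0.0, -1.0]]
wrist_force: [0.1, -3.2, -2.1]
gripper_width: 0.599
```

View pics/v7.png

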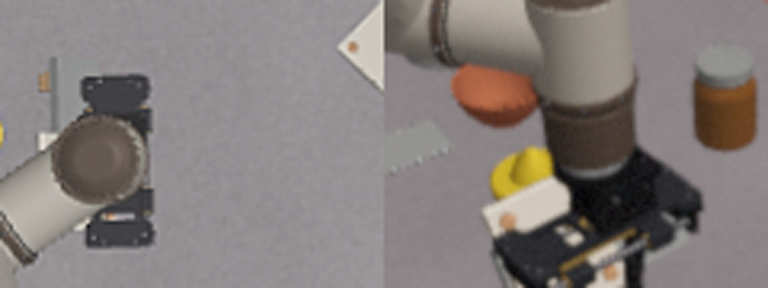

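```bash
for i in 1; do python3 -m inch '[{"hand":0.4,"slide":[0,0.3,0],"yaw":0},{"hand":0.4,"slide":[0,0.6,0],"yaw":0},{"hand":0.4,"slide":[0,0.6,0],"yaw":0}]'; python3 -m inch '[{"hand":0.4,"slide":[0,0.3,0],"yaw":0},{"hand":0.4,"slide":[0,0.3,0],"yaw":0}]';  done
```

```text
time_s: 5.98
tcp_pos: [0.4746, 0.1378, 0.073]
ee_rot: [[0.03, -1.0, -0.0], [-1.0, -0.03, 0.0], [-0.0, 0.0, -1.0]]
wrist_force: [-0.6, -1.8, -1.7]
gripper_width: 0.602
time_s: 6.22
tcp_pos: [0.4742, 0.1394, 0.073]
ee_rot: [[0.03, -1.0, -0.002], [-1.0, -0.03, -0.003], [0.003, 0.002, -1.0]]
wrist_force: [1.4, -8.4, 0.2]
gripper_width: 0.601
```

```bash
python3 -m inch '[{"hand":0.4,"slide":[0,-1.5,0],"yaw":0},{"hand":0.4,"slide":[0,-5,0],"yaw":0},{"hand":0.3,"slide":[0,-9,3],"yaw":0},{"hand":0.3,"slide":[0,-12,9],"yaw":0},{"hand":0.3,"slide":[0,-13,15],"yaw":0.1},{"hand":0.3,"slide":[0,-13,18],"yaw":0.4},{"hand":0.3,"slide":[0,-13,18],"yaw":0.8},{"hand":0.3,"slide":[0,-13,18],"yaw":1.2},{"hand":0.3,"slide":[0,-13,18],"yaw":1.571},{"hand":0.3,"slide":[0,-13,18],"yaw":1.571}]'
python3 - <<'E'
from h import *
a=capture('top');b=capture('side');s=sense();w=capture('wrist')
for n,i in(('t2',a),('s2',b),('w2',w)):cv2.imwrite(f'pics/{n}.png',i)
cv2.imwrite('pics/v8.png',np.vstack([np.hstack([cv2.resize(a[175:255,180:300],None,fx=3.3,fy=3.3,interpolation=cv2.INTER_CUBIC),cv2.resize(b[100:180,140:260],None,fx=3.3,fy=3.3,interpolation=cv2.INTER_CUBIC)]),cv2.resize(w,(792,594))[150:450]]))
print(s['joints'])
E
```

```text
time_s: 7.48
tcp_pos: [0.475, 0.0108, 0.2537]
ee_rot: [[0.879, -0.477, 0.003], [-0.477, -0.879, 0.002], [0.002, -0.003, -1.0]]
wrist_force: [-0.2, -0.2, -0.2]
gripper_width: 0.698
[ 2.09439696e+01  9.34787156e+00 -2.33055751e+01 -3.04518069e-02
 -5.72053459e+01  4.02020362e+01]
```

View pics/v8.png

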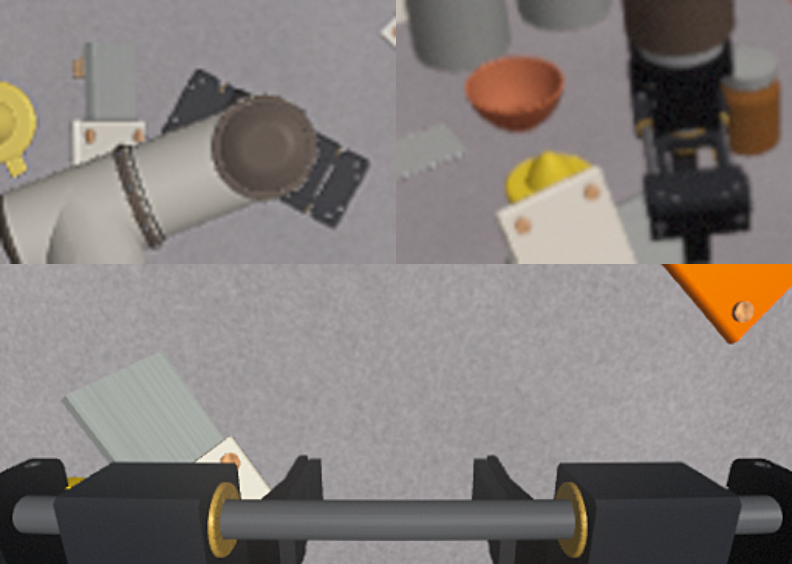

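```bash
python3 - <<'E'
from h import *
c=cam('side'); P=(np.array([(103,208),(204,167)])+.5)/3.3-.5+np.array([140,100])
Q=plane(c,P,.111);print(Q*1000,Q.mean(0))
t=cam('top'); P=(np.array([(73,121),(145,122)])+.5)/3.3-.5+np.array([180,175])
print(plane(t,P[:1],.111)*1000)
E
python3 -m inch '[{"hand":0.1,"slide":[0,0,0],"yaw":0.18},{"hand":0.1,"slide":[0,0,0],"yaw":0.36},{"hand":0.1,"slide":[0,0,0],"yaw":0.52},{"hand":0.1,"slide":[0,0,0],"yaw":0.52}]'
```

```text
[[405.48085694 222.69254862 111.        ]
 [511.43068655 217.93351866 111.        ]] [0.45845577 0.22031303 0.111     ]
[[504.70409229 216.68503468 111.        ]]
time_s: 8.12
tcp_pos: [0.4748, 0.0108, 0.2533]
ee_rot: [[1.0, 0.012, 0.001], [0.012, -1.0, 0.001], [0.001, -0.001, -1.0]]
wrist_force: [-0.6, -0.7, 0.0]
gripper_width: 0.892
```

```bash
python3 -m inch '[{"hand":0.1,"slide":[-0.8,6,0],"yaw":0.02},{"hand":0.1,"slide":[-1.6,12,0],"yaw":0.02},{"hand":0.1,"slide":[-2.2,17.5,0],"yaw":0.02},{"hand":0.1,"slide":[-2.2,19.6,0],"yaw":0.02},{"hand":0.1,"slide":[-2.2,19.6,0],"yaw":0.02},{"hand":0.1,"slide":[-2.2,19.6,-3],"yaw":0.02},{"hand":0.1,"slide":[-2.2,19.6,-6],"yaw":0.02},{"hand":0.1,"slide":[-2.2,19.6,-8.5],"yaw":0.02},{"hand":0.1,"slide":[-2.2,19.6,-9.5],"yaw":0.02},{"hand":0.1,"slide":[-2.2,19.6,-9.5],"yaw":0.02}]'
python3 - <<'E'
from h import *
b=capture('side');w=capture('wrist')
cv2.imwrite('pics/v9.png',np.hstack([cv2.resize(b[60:180,120:280],None,fx=2.5,fy=2.5,interpolation=cv2.INTER_CUBIC),cv2.resize(w,(400,300))]))
E
```

```text
time_s: 9.38
tcp_pos: [0.4528, 0.2059, 0.1579]
ee_rot: [[0.999, 0.035, -0.001], [0.035, -0.999, -0.001], [-0.001, 0.001, -1.0]]
wrist_force: [-0.9, -0.2, -0.8]
gripper_width: 0.901
```

View pics/v9.png

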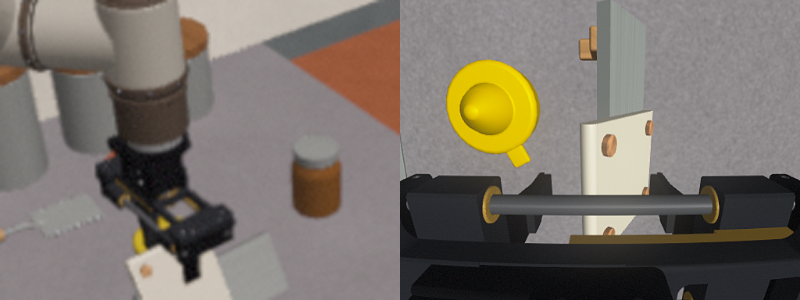

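```bash
python3 -m inch '[{"hand":0.4,"slide":[0,0,0],"yaw":0},{"hand":0.6,"slide":[0,0,0],"yaw":0},{"hand":0.68,"slide":[0,0,0],"yaw":0},{"hand":0.68,"slide":[0,0,0],"yaw":0}]';  python3 -m inch '[{"hand":0.68,"slide":[0,-0.5,0.3],"yaw":0},{"hand":0.69,"slide":[0,-1.0,0.6],"yaw":0},{"hand":0.70,"slide":[0,-1.6,0.9],"yaw":0},{"hand":0.71,"slide":[0.1,-2.2,1.1],"yaw":0},{"hand":0.72,"slide":[0.1,-2.7,1.2],"yaw":0},{"hand":0.74,"slide":[0.1,-3.2,1.3],"yaw":0},{"hand":0.75,"slide":[0.1,-3.6,1.4],"yaw":0},{"hand":0.76,"slide":[0.1,-4.0,1.5],"yaw":0},{"hand":0.77,"slide":[0.1,-4.4,1.6],"yaw":0},{"hand":0.77,"slide":[0.1,-4.4,1.6],"yaw":0}]'
```

```text
time_s: 9.98
tcp_pos: [0.4526, 0.2068, 0.1582]
ee_rot: [[0.999, 0.037, 0.0], [0.037, -0.999, 0.0], [0.0, -0.0, -1.0]]
wrist_force: [-0.2, 0.9, -0.5]
gripper_width: 0.534
time_s: 11.22
tcp_pos: [0.4535, 0.1624, 0.174]
ee_rot: [[0.999, 0.036, -0.0], [0.036, -0.999, -0.0], [-0.0, 0.0, -1.0]]
wrist_force: [-0.3, -0.6, -0.1]
gripper_width: 0.235
```

```bash
python3 -m inch '[{"hand":0.78,"slide":[0,-0.4,0],"yaw":0},{"hand":0.80,"slide":[0,-0.65,0],"yaw":0},{"hand":0.83,"slide":[0,-0.7,0],"yaw":0},{"hand":0.95,"slide":[0,-0.7,0],"yaw":0},{"hand":0.95,"slide":[0,-0.7,0],"yaw":0},{"hand":0.95,"slide":[0,-0.7,0],"yaw":0}]'; python3 -c "
from h import *
b=capture('side');w=capture('top')
cv2.imwrite('pics/v10.png',np.hstack([cv2.resize(b[100:190,130:250],None,fx=3.3,fy=3.3,interpolation=cv2.INTER_CUBIC),cv2.resize(w[175:265,190:310],None,fx=3.3,fy=3.3)]))"
```

```text
time_s: 11.98
tcp_pos: [0.4535, 0.1554, 0.1741]
ee_rot: [[0.999, 0.037, -0.001], [0.037, -0.999, -0.001], [-0.001, 0.001, -1.0]]
wrist_force: [1.3, -2.7, 1.3]
gripper_width: 0.136
```

View pics/v10.png

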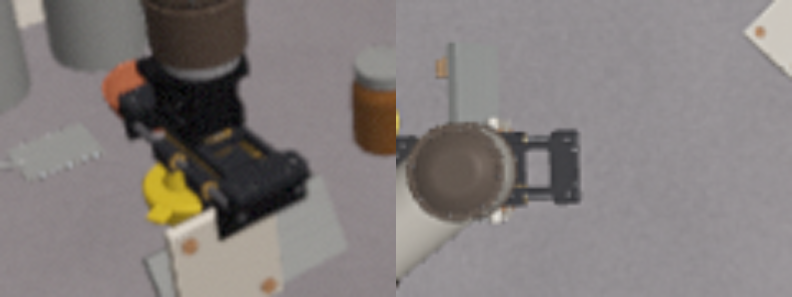

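Width of 11.8 mm confirms the tile is gripped upright. Next I tip it past vertical onto the front finger in small steps.

```bash
python3 -m inch '[{"hand":0.84,"slide":[0,0,0.3],"yaw":0},{"hand":0.82,"slide":[0,-0.3,0.6],"yaw":0},{"hand":0.81,"slide":[0,-0.7,0.9],"yaw":0},{"hand":0.81,"slide":[0,-1.1,1.0],"yaw":0},{"hand":0.81,"slide":[0,-1.5,1.0],"yaw":0},{"hand":0.80,"slide":[0,-1.9,0.9],"yaw":0},{"hand":0.79,"slide":[0,-2.3,0.8],"yaw":0},{"hand":0.78,"slide":[0.1,-2.8,0.6],"yaw":0},{"hand":0.78,"slide":[0.1,-2.8,0.6],"yaw":0},{"hand":0.78,"slide":[0.1,-2.8,0.6],"yaw":0}]';python3 -c "
from h import *
b=capture('side');w=capture('wrist')
cv2.imwrite('pics/v11.png',np.hstack([cv2.resize(b[90:210,130:290],None,fx=2.5,fy=2.5,interpolation=cv2.INTER_CUBIC),cv2.resize(w,(400,300))]))"
```

```text
time_s: 13.32
tcp_pos: [0.4545, 0.1277, 0.1799]
ee_rot: [[0.999, 0.036, -0.0], [0.036, -0.999, -0.0], [-0.0, 0.0, -1.0]]
wrist_force: [-0.2, 0.2, -1.0]
gripper_width: 0.218
```

View pics/v11.png

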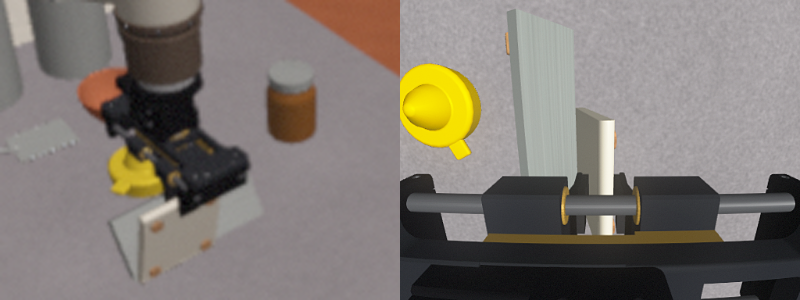

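```bash
python3 -m inch '[{"hand":0.77,"slide":[0,-0.6,-0.2],"yaw":0},{"hand":0.76,"slide":[0,-1.2,-0.45],"yaw":0},{"hand":0.745,"slide":[0,-1.8,-0.7],"yaw":0},{"hand":0.73,"slide":[0,-2.4,-1.05],"yaw":0},{"hand":0.715,"slide":[0.1,-2.9,-1.4],"yaw":0},{"hand":0.70,"slide":[0.1,-3.4,-1.75],"yaw":0},{"hand":0.68,"slide":[0.1,-3.85,-2.15],"yaw":0},{"hand":0.655,"slide":[0.1,-4.3,-2.6],"yaw":0},{"hand":0.63,"slide":[0.1,-4.65,-3.05],"yaw":0},{"hand":0.63,"slide":[0.1,-4.65,-3.05],"yaw":0}]'
```

```text
time_s: 14.68
tcp_pos: [0.4555, 0.0805, 0.1492]
ee_rot: [[0.999, 0.036, -0.001], [0.036, -0.999, -0.001], [-0.001, 0.001, -1.0]]
wrist_force: [-0.0, -4.6, 2.8]
gripper_width: 0.366
```

```bash
python3 -m inch '[{"hand":0.61,"slide":[0,-0.1,0],"yaw":0},{"hand":0.60,"slide":[0,-0.15,0],"yaw":0},{"hand":0.60,"slide":[0,-0.15,0],"yaw":0}]'
```

```text
time_s: 15.05
tcp_pos: [0.4555, 0.08, 0.1494]
ee_rot: [[0.999, 0.037, -0.0], [0.037, -0.999, 0.0], [-0.0, -0.0, -1.0]]
wrist_force: [0.3, -1.5, -0.0]
gripper_width: 0.394
```

```bash
python3 -m inch '[{"hand":0.57,"slide":[0,-0.2,-0.35],"yaw":0},{"hand":0.54,"slide":[0,-0.35,-0.75],"yaw":0},{"hand":0.505,"slide":[0,-0.5,-1.15],"yaw":0},{"hand":0.47,"slide":[0,-0.65,-1.55],"yaw":0},{"hand":0.47,"slide":[0,-0.65,-1.55],"yaw":0}]'
```

```text
time_s: 15.68
tcp_pos: [0.4554, 0.0732, 0.1335]
ee_rot: [[0.999, 0.036, -0.001], [0.036, -0.999, 0.0], [-0.001, -0.0, -1.0]]
wrist_force: [-0.0, -1.1, -1.8]
gripper_width: 0.528
```

```bash
python3 -m inch '[{"hand":0.43,"slide":[0,0,-0.35],"yaw":0},{"hand":0.39,"slide":[0,0,-0.7],"yaw":0},{"hand":0.35,"slide":[0,0,-1.05],"yaw":0},{"hand":0.31,"slide":[0,0,-1.35],"yaw":0},{"hand":0.31,"slide":[0,0,-1.35],"yaw":0}]'
```

```text
time_s: 16.3
tcp_pos: [0.4555, 0.0733, 0.1203]
ee_rot: [[0.999, 0.037, -0.001], [0.037, -0.999, -0.0], [-0.001, 0.0, -1.0]]
wrist_force: [0.6, -1.5, -1.6]
gripper_width: 0.685
```

```bash
python3 -m inch '[{"hand":0.26,"slide":[0,0.15,-0.2],"yaw":0},{"hand":0.21,"slide":[0,0.27,-0.4],"yaw":0},{"hand":0.16,"slide":[0,0.4,-0.6],"yaw":0},{"hand":0.11,"slide":[0,0.54,-0.8],"yaw":0},{"hand":0.06,"slide":[0,0.67,-1.0],"yaw":0},{"hand":0.02,"slide":[0,0.77,-1.2],"yaw":0},{"hand":0.02,"slide":[0,0.77,-1.2],"yaw":0}]'
```

```text
time_s: 17.18
tcp_pos: [0.4556, 0.0811, 0.1084]
ee_rot: [[0.999, 0.037, -0.0], [0.037, -0.999, -0.0], [-0.0, -0.0, -1.0]]
wrist_force: [-0.8, -1.6, -1.1]
gripper_width: 0.975
```

```bash
python3 -m inch '[{"hand":0.02,"slide":[0,0.1,0],"yaw":0},{"hand":0.02,"slide":[0,0.15,0],"yaw":0},{"hand":0.02,"slide":[0,0.15,0],"yaw":0}]'; python3 -c "
from station import sense
print(sense()['joints'])"
```

```text
time_s: 17.55
tcp_pos: [0.4556, 0.0825, 0.1086]
ee_rot: [[0.999, 0.037, 0.0], [0.037, -0.999, 0.0], [0.0, -0.0, -1.0]]
wrist_force: [-0.4, -1.0, -1.0]
gripper_width: 0.983
[ 3.04497658e+01  2.00093283e+01 -3.51017931e+01 -2.97029998e-03
 -3.48785744e+01  6.16547123e+01]
```

```bash
python3 -m inch '[{"hand":0.02,"slide":[0,0.1,0],"yaw":0},{"hand":0.02,"slide":[0,0.2,0],"yaw":0},{"hand":0.02,"slide":[0,0.25,0],"yaw":0},{"hand":0.02,"slide":[0,0.25,0],"yaw":0}]'
```

```text
time_s: 18.05
tcp_pos: [0.4553, 0.0834, 0.1089]
ee_rot: [[0.999, 0.038, -0.002], [0.038, -0.999, -0.003], [-0.002, 0.003, -1.0]]
wrist_force: [1.8, -10.2, 2.2]
gripper_width: 0.978
```

```bash
python3 -m inch '[{"hand":0.02,"slide":[0,-0.08,0],"yaw":0},{"hand":0.02,"slide":[0.37,-0.17,0],"yaw":-0.087},{"hand":0.02,"slide":[0.73,-0.29,0],"yaw":-0.175},{"hand":0.02,"slide":[1.08,-0.44,0],"yaw":-0.262},{"hand":0.02,"slide":[1.08,-0.44,0],"yaw":-0.262}]'
```

```text
time_s: 18.68
tcp_pos: [0.4665, 0.0801, 0.1086]
ee_rot: [[0.975, -0.223, -0.0], [-0.223, -0.975, -0.001], [-0.0, 0.001, -1.0]]
wrist_force: [0.8, -4.4, 0.0]
gripper_width: 0.981
```

```bash
python3 -m inch '[{"hand":0.02,"slide":[0.33,-0.18,0],"yaw":-0.087},{"hand":0.02,"slide":[0.64,-0.39,0],"yaw":-0.175},{"hand":0.02,"slide":[0.94,-0.62,0],"yaw":-0.262},{"hand":0.02,"slide":[1.22,-0.88,0],"yaw":-0.349},{"hand":0.02,"slide":[1.22,-0.88,0],"yaw":-0.349}]'
```

```text
time_s: 19.3
tcp_pos: [0.4795, 0.0718, 0.109]
ee_rot: [[0.841, -0.542, 0.002], [-0.542, -0.841, 0.0], [0.002, -0.001, -1.0]]
wrist_force: [2.1, -4.2, 0.2]
gripper_width: 0.982
```

```bash
python3 -m inch '[{"hand":0.02,"slide":[0.25,-0.28,0],"yaw":-0.087},{"hand":0.02,"slide":[0.48,-0.59,0],"yaw":-0.175},{"hand":0.02,"slide":[0.68,-0.91,0],"yaw":-0.262},{"hand":0.02,"slide":[0.85,-1.26,0],"yaw":-0.349},{"hand":0.02,"slide":[0.85,-1.26,0],"yaw":-0.349}]'
```

```text
time_s: 19.92
tcp_pos: [0.4881, 0.0591, 0.109]
ee_rot: [[0.605, -0.796, 0.002], [-0.796, -0.605, 0.0], [0.001, -0.002, -1.0]]
wrist_force: [1.7, -4.5, -0.4]
gripper_width: 0.982
```

```bash
python3 -m inch '[{"hand":0.02,"slide":[0.1,-0.25,0],"yaw":-0.06},{"hand":0.02,"slide":[0.18,-0.49,0],"yaw":-0.122},{"hand":0.02,"slide":[0.18,-0.49,0],"yaw":-0.122},{"hand":0.02,"slide":[0.18,-0.57,-0.25],"yaw":-0.122},{"hand":0.02,"slide":[0.18,-0.64,-0.5],"yaw":-0.122},{"hand":0.02,"slide":[0.18,-0.70,-0.75],"yaw":-0.122},{"hand":0.02,"slide":[0.18,-0.74,-0.9],"yaw":-0.122},{"hand":0.02,"slide":[0.18,-0.74,-0.9],"yaw":-0.122}]'
```

```text
time_s: 20.92
tcp_pos: [0.4893, 0.0513, 0.0998]
ee_rot: [[0.504, -0.864, 0.001], [-0.864, -0.504, -0.001], [0.001, -0.0, -1.0]]
wrist_force: [2.5, -6.0, 0.8]
gripper_width: 0.978
```

```bash
python3 -m inch '[{"hand":0.02,"slide":[0,-0.08,-0.2],"yaw":0},{"hand":0.02,"slide":[0,-0.14,-0.45],"yaw":0},{"hand":0.02,"slide":[0,-0.19,-0.7],"yaw":0},{"hand":0.02,"slide":[0,-0.23,-0.9],"yaw":0},{"hand":0.02,"slide":[0,-0.23,-0.9],"yaw":0}]'
```

```text
time_s: 21.55
tcp_pos: [0.4891, 0.0492, 0.0906]
ee_rot: [[0.504, -0.864, 0.0], [-0.864, -0.504, -0.001], [0.001, 0.0, -1.0]]
wrist_force: [1.6, -5.5, -0.5]
gripper_width: 0.977
```

```bash
python3 -m inch '[{"hand":0.02,"slide":[0,-0.04,-0.2],"yaw":0},{"hand":0.02,"slide":[0,-0.07,-0.45],"yaw":0},{"hand":0.02,"slide":[0,-0.1,-0.7],"yaw":0},{"hand":0.02,"slide":[0,-0.12,-0.9],"yaw":0},{"hand":0.02,"slide":[0,-0.12,-0.9],"yaw":0}]'
```

```text
time_s: 22.18
tcp_pos: [0.489, 0.048, 0.0815]
ee_rot: [[0.504, -0.864, 0.0], [-0.864, -0.504, -0.001], [0.001, 0.0, -1.0]]
wrist_force: [1.0, -5.5, -0.7]
gripper_width: 0.979
```

```bash
python3 -m inch '[{"hand":0.02,"slide":[0,-0.02,-0.2],"yaw":0},{"hand":0.02,"slide":[0,-0.04,-0.4],"yaw":0},{"hand":0.02,"slide":[0,-0.05,-0.55],"yaw":0},{"hand":0.02,"slide":[0,-0.05,-0.7],"yaw":0},{"hand":0.02,"slide":[0,-0.05,-0.7],"yaw":0}]'; python3 -m inch '[{"hand":0.02,"slide":[0,0,-0.15],"yaw":0},{"hand":0.02,"slide":[0,0,-0.25],"yaw":0},{"hand":0.02,"slide":[0,0,-0.25],"yaw":0}]'
```

```text
time_s: 22.8
tcp_pos: [0.4889, 0.0476, 0.0744]
ee_rot: [[0.504, -0.864, -0.0], [-0.864, -0.504, -0.0], [0.0, 0.0, -1.0]]
wrist_force: [1.8, -4.9, -1.1]
gripper_width: 0.979
time_s: 23.18
tcp_pos: [0.4887, 0.0475, 0.0719]
ee_rot: [[0.503, -0.864, -0.0], [-0.864, -0.503, -0.001], [0.0, 0.001, -1.0]]
wrist_force: [0.2, -5.8, -0.5]
gripper_width: 0.979
```

```bash
python3 -m inch '[{"hand":0.02,"slide":[0,0,-0.1],"yaw":0},{"hand":0.02,"slide":[0,0,-0.12],"yaw":0},{"hand":0.02,"slide":[0,0,-0.12],"yaw":0}]'; python3 -m inch '[{"hand":0.02,"slide":[0,-0.05,0],"yaw":0},{"hand":0.02,"slide":[0,-0.1,0],"yaw":0},{"hand":0.02,"slide":[0,-0.15,0],"yaw":0},{"hand":0.02,"slide":[0,-0.2,0],"yaw":0},{"hand":0.02,"slide":[0,-0.3,0],"yaw":0},{"hand":0.02,"slide":[0,-0.4,0],"yaw":0}]'
```

```text
time_s: 23.55
tcp_pos: [0.4887, 0.0475, 0.0707]
ee_rot: [[0.503, -0.864, -0.0], [-0.864, -0.503, -0.001], [0.0, 0.001, -1.0]]
wrist_force: [1.1, -5.1, -1.5]
gripper_width: 0.981
time_s: 24.3
tcp_pos: [0.4892, 0.044, 0.071]
ee_rot: [[0.502, -0.865, 0.001], [-0.865, -0.502, 0.0], [0.0, -0.001, -1.0]]
wrist_force: [0.3, -0.6, 0.5]
gripper_width: 0.982
```

```bash
python3 -m inch '[{"hand":0.02,"slide":[0.3,-1,0],"yaw":0},{"hand":0.02,"slide":[1,-3,0],"yaw":0},{"hand":0.02,"slide":[2,-6,0],"yaw":0},{"hand":0.02,"slide":[2,-9,2],"yaw":0},{"hand":0.02,"slide":[2,-12,8],"yaw":0},{"hand":0.02,"slide":[2,-15,14],"yaw":0},{"hand":0.02,"slide":[2,-18,18],"yaw":0},{"hand":0.02,"slide":[2,-18,18],"yaw":0}]'
python3 - <<'E'
from h import *
a=capture('top');b=capture('side')
cv2.imwrite('pics/top3.png',a);cv2.imwrite('pics/side3.png',b)
cv2.imwrite('pics/v12.png',np.hstack([cv2.resize(a[130:270,60:320],(390,210)),cv2.resize(b[80:240,110:310],(400,320),interpolation=cv2.INTER_CUBIC)[:210*1]]) if 0 else np.vstack([cv2.resize(a[125:265,60:320],(780,420))[:280], cv2.resize(b[85:235,110:370],(780,450),interpolation=cv2.INTER_CUBIC)[:310]]))
E
```

```text
time_s: 25.3
tcp_pos: [0.5106, -0.1386, 0.2554]
ee_rot: [[0.499, -0.867, 0.01], [-0.867, -0.499, -0.001], [0.006, -0.008, -1.0]]
wrist_force: [0.2, 0.8, -0.7]
gripper_width: 0.982
```

View pics/v12.png

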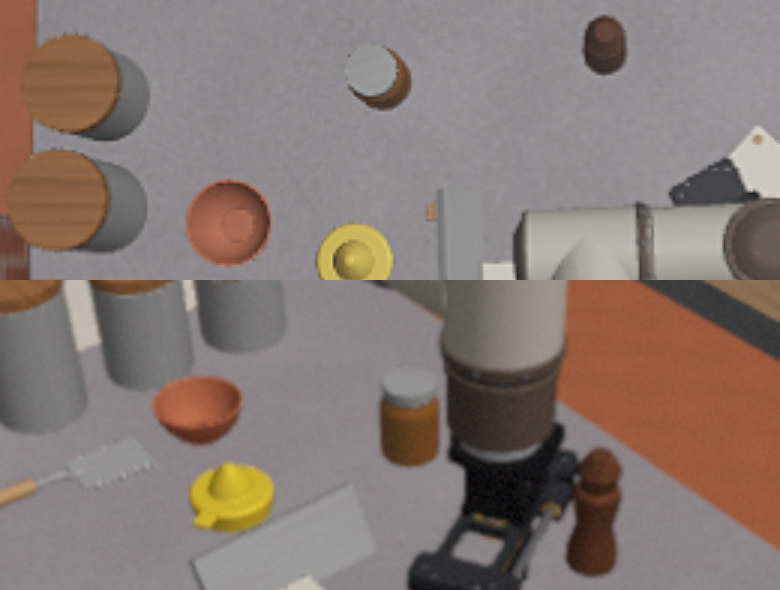

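The last viewed picture shows the squeezer, bowl, jar, mill and rest in place, but the arm hides the tile. I'll move clear and check the tile numerically.

```bash
python3 -m inch '[{"hand":0.02,"slide":[0,-6,4],"yaw":0},{"hand":0.02,"slide":[0,-12,6],"yaw":0},{"hand":0.02,"slide":[0,-18,6],"yaw":0},{"hand":0.02,"slide":[0,-24,6],"yaw":0},{"hand":0.02,"slide":[0,-28,6],"yaw":0},{"hand":0.02,"slide":[0,-28,6],"yaw":0}]'
python3 - <<'E'
from h import *
ref={'top':'pics/top0.png','side':'pics/side0.png'}
for n in('top','side'):
    c=cam(n); im=capture(n); cv2.imwrite(f'pics/{n}4.png',im)
    q=proj(c,[[.455,.095,.016]])[0].astype(int); u,v=q; h=40
    m=np.zeros(im.shape[:2],np.uint8); m[v-h:v+h,u-h:u+h]=1
    m&=(im.min(2)>165)&(im.max(2).astype(int)-im.min(2)<45)
    cs,_=cv2.findContours(m,cv2.RETR_EXTERNAL,cv2.CHAIN_APPROX_NONE); k=max(cs,key=cv2.contourArea)
    P=plane(c,k.reshape(-1,2),.016)[:,:2]*1000
    r=cv2.minAreaRect(P.astype(np.float32)); print(n,r)
    fill=np.zeros_like(m); cv2.drawContours(fill,[k],-1,1,-1)
    b,g,rr=[im[...,i].astype(int) for i in range(3)]
    print(" copper px in tile",((rr-b>50)&(fill>0)).sum(),"area",fill.sum(), "mean", im[fill>0].mean(0).round())
    # bystander shifts: masked colour centroid before/after
    a0=cv2.imread(ref[n])
    for nm,w in dict(squeezer=(.487,.276,.03),rest=(.497,.18,.035)).items():
        pass
    d=(cv2.absdiff(a0,im).max(2)>40).astype(np.uint8)
    d=cv2.morphologyEx(d,cv2.MORPH_OPEN,np.ones((3,3)))
    k_,l,st,_=cv2.connectedComponentsWithStats(d)
    print(" changed",[tuple(map(int,s)) for s in st[1:] if s[4]>12])
E
```

```text
time_s: 26.15
tcp_pos: [0.5082, -0.4182, 0.3069]
ee_rot: [[0.499, -0.867, -0.005], [-0.867, -0.499, 0.003], [-0.005, 0.003, -1.0]]
wrist_force: [0.0, 1.1, -0.0]
gripper_width: 0.977
top ((451.01007080078125, 94.35145568847656), (109.97761535644531, 126.35321807861328), 2.0479066371917725)
 copper px in tile 0 area 991 mean [189. 198. 203.]
 changed [(327, 157, 49, 109, 1629), (365, 171, 7, 5, 23), (389, 177, 5, 10, 37), (395, 177, 7, 9, 46), (410, 184, 11, 17, 119), (397, 187, 12, 7, 53), (377, 188, 68, 53, 1087), (221, 204, 73, 38, 1839), (282, 234, 6, 4, 20), (286, 243, 63, 107, 2007), (51, 269, 61, 47, 1084), (237, 288, 49, 33, 612), (52, 291, 7, 14, 67), (63, 309, 6, 5, 26), (23, 315, 46, 69, 2079), (215, 322, 45, 33, 764), (261, 331, 14, 6, 57), (277, 331, 13, 15, 80), (263, 342, 8, 5, 33), (250, 344, 4, 6, 20), (65, 355, 15, 8, 53), (81, 360, 22, 10, 105), (104, 373, 5, 5, 22), (244, 372, 5, 8, 30), (156, 378, 34, 6, 155), (242, 380, 4, 4, 15)]
side ((454.8809814453125, 94.4305419921875), (108.13672637939453, 130.6503143310547), 0.6816105246543884)
 copper px in tile 0 area 1060 mean [181. 193. 202.]
 changed [(0, 0, 57, 20, 827), (84, 0, 7, 8, 47), (78, 7, 168, 112, 6501), (27, 18, 62, 147, 3061), (0, 22, 7, 5, 30), (247, 39, 129, 58, 4146), (78, 66, 19, 40, 446), (338, 71, 89, 200, 8330), (87, 105, 15, 19, 207), (411, 106, 15, 7, 62), (69, 116, 5, 7, 29), (92, 160, 7, 5, 25), (186, 185, 50, 37, 1071), (222, 209, 46, 38, 1084), (47, 211, 37, 18, 220), (84, 231, 19, 40, 259), (84, 243, 6, 14, 59), (79, 248, 8, 17, 97), (0, 250, 14, 17, 93), (0, 266, 23, 31, 495), (96, 272, 6, 5, 22), (27, 280, 55, 29, 1093)]
```

```bash
python3 -c "
from station import finish_job;print(finish_job())"
```

```text
the job is handed in; nothing more can be done
None
```

The tile now lies flat on its cork feet, in front of the rest and touching it or nearly so. The job was handed in at about 26 s of the 64 s allowed.

**What I did**
- I pushed the tile squarely up the rest until it lay against it at 60°. The push force rose to about 8 N at that point.
- I took the raised edge in both fingers with the tile upright; the grip measured 11.8 mm across.
- I tipped it over the open side. It leaned on the front finger with its lower end held by the rest foot.
- I brought it down in small steps over about 12 s and eased the finger away at the end.

**Last checks**
- **Flat and face up:** taken at the 16 mm face height, the tile's outline is 126 x 110 mm in the top view and 131 x 108 mm in the side view. The real size is 130 x 110 mm. No cork feet show.
- **Position:** its centre is near (0.453, 0.094) m. The two views differ by about 4 mm in x.
- **Gentle lowering:** the force on the finger was still -0.5 to -1.5 N vertically when I eased it away, so the raised edge was probably a millimetre or two up and settled the rest. I did not see this directly.
- **Other things:** in the last picture I viewed, the bowl, jar and mill, the squeezer, the rest and the visible part of the spatula stood where they began. The arm hid the tile in that picture, so the tile check above is from measurements only.
- **Not fully checked:** the final image comparison showed no changes except at the tile's old and new places and in large areas where the arm was or had been. I did not check those areas one by one, and I made no separate check of the cruet and tumbler. The arm never went near either.
- **Force:** one nudge while seating the tile against the rest read about 10 N at the wrist, the highest I saw.

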